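# Shut and lock the gear cover of an inking roller

## Task

Get the inking roller ready to run: swing the cover of its gear case fully shut, then push the sprung stud on the cover in and turn it a quarter turn clockwise until it locks, and let go. How far in it must go is not known: feel for its soft stop and press no harder than that, do not wrench it, and leave the stones, the tin and the hand roller where they are.

Things in the scene. Friction and masses are not known exactly. Their poses are not given: they have to be found in the camera images.
- unit: grey gear case of a bench inking roller, fixed to the bench: an open-topped box 190 (x) x 240 (y) x 100 mm high. Origin at the centre of its underside, x away from the robot side, z up. A black ink roller (60 mm diameter, its top 92 mm high) stands out 225 mm from its +y side, ending in a cheek plate 100 mm high.
- hinge (a point): middle of the cover's hinge line, on the case's far top edge: at (85, 0, 100) mm in the case's frame; the line runs along the case's y. Axes as the case's.
- cover (a joint): angle of the cover (rad): 0 = lying shut on the case, larger = swung up (up to 1.3). The cover is an aluminium panel 185 mm (from the hinge to its free edge on the robot's side) x 236 mm x 5 mm, its underside in the hinge line. A stiff hinge (a few newtons at the free edge) lets it stay where it is left.
- cover_edge (a point): middle of the cover's free edge, on its upper face, 185 mm from the hinge line. Axes of the cover: x from the free edge to the hinge, y along the hinge, z out of its upper face.
- stud: sprung stud: dark wing grip 36 (own x) x 12 (own y) x 24 mm high on a steel flange disc 40 mm wide, 4 mm thick. Origin at the wing's centre, own z out of the cover, flange top 12 mm below the origin. On the cover's middle line, 140 mm from the hinge. Sprung out, the origin is 36 mm above the cover's upper face (cover shut: 141 mm above the bench). Its cross bar under the cover is parallel to the wing.
- stud_turn (a joint): angle of the stud in the cover (rad): 0 = wing along the cover's x, unlocked; grows clockwise seen from above, about 1.57 when locked. With the cover shut it cannot turn (play 0.14) until it is pushed in far enough; it may be gripped again half-way, as it stays in while between. It catches between 1.45 and 1.7 (hard stop); short of that it does not lock.
- plunger (a joint): how far the stud is pushed in (m), 0 = sprung out. Spring: 4 N to start, then 0.1 N per mm. The bar comes free to turn at a hidden depth of 4.5 to 15 mm, new each time; 1 mm deeper is a rubber stop of 15 N per mm (over 10 N on stop or socket is too much). A total push of 9 N suits every depth. Let go after the turn, it springs out 3 to 5 mm and is caught, 2 to 12.5 mm in.
- stone_a: grey stone weight 100 x 70 x 45 mm, leave alone; origin under its centre
- stone_b: grey stone weight 80 x 60 x 40 mm, leave alone; origin under its centre
- ink_tin: ink tin 72 mm in diameter, 85 mm high, leave alone; origin under its centre
- brayer: hand ink roller, 90 mm wide, 168 mm long, handle to its -x, leave alone; origin under its roller

How it is judged:
On the way:
1. the cover is shut, with the stud not yet turned (value of joint cover below 0.03 rad and value of joint stud_turn below 0.3 rad), for 0.2 s.
At the end, for the whole second after the job is handed in: the cover is shut (within 0.03 rad) and the stud, let go, is turned more than 1.42 rad and held in by its lock (1 to 13.5 mm in) (value of joint cover below 0.03 rad and value of joint stud_turn above 1.42 rad and value of joint plunger between 0.001 and 0.0135 m and contact force between stud and the fingers below 0.1 N); the robot touches nothing.
It fails at once if the stud is forced against its stop or its socket with more than 10 N (contact force between stud and unit above 10 N).
It fails at once if a stone, the tin or the hand roller is moved by more than 20 mm (distance of any of stone_a, stone_b, ink_tin, brayer from where it was at the start of the episode above 0.02 m).
It also fails if it takes over 61 s, if anything falls off the work surface, if the arm or the gripper's body presses on something with over 40 N, if the wrist force passes 120 N, or if a joint passes its speed limit or range.

## Robot

A 6-joint arm with a two-finger parallel gripper is mounted at the origin on the work surface. World frame = base frame: x ahead of the robot, y to its left, z up, the work surface at z = 0. Lengths are in m, angles in rad, forces in N, time in s.
With the tool pointing down it reaches from about 0.425 to 0.95 m from the base axis. Payload 3.5 kg.
Tool frame: the origin (TCP) lies midway between the tips of the shut fingers; the grasp point (between the pads) lies 19 mm behind it (robot.grip_depth is the distance from the TCP to the grasp point, in m); z points along the fingers, y is the line along which they close (so a half turn about z gives the same grasp; the last joint's range is limited). The gripper opens to 85 mm and grips with 20 to 120 N. Pads are 22 mm wide; open, the fingers measure 114 mm over their backs; the gripper's body (76 mm by 85 mm) begins 54 mm behind the grasp point. The pads swing forward as they close: fully open they stand 13 mm farther back than shut.
Start: joints at [1.048, 0.286, 1.577, -0, 1.279, -0.15], TCP at [0.246, 0.629, 0.231] pointing down, gripper open.
Joint ranges: [-2.77, 2.77], [-0.9, 2.22], [0.21, 2.48], [-1.53, 4.67], [0.24, 2.81], [-2.84, 2.84]. Speed limits (rad/s): [2.79, 2.79, 3.14, 3.14, 3.14, 3.14].

## Interface

Orientations are given as a unit quaternion [w, x, y, z].
In Python, from plant import robot, viewer gives the robot as it stands.
- The arm moves only by the tool jog_arm, never from a script. Its argument "motion" is a list of rows, each a list of 2 entries, a list of its own where there are three numbers: the shift along the tool's x, y, z in mm, then the turn about the tool's z in degrees. In form: [[[dx, dy, dz], roll], ...]. A call has 1 to 20 rows; each row is the pose to reach, as a shift and turn from the pose commanded when the call began, along the tool's axes at that moment; what a row does not reach only later rows make up. A row lasts 1/12 s, in which the tool goes at most 41.7 mm and 7.16 degrees, less where a joint would pass 70% of its speed; a pose out of reach is approached as far as the arm can. A call with a gripper value outside its range is refused whole. "grip" is the opening, from 0 (shut) to 1 (fully open), set as the call begins (left out, the last holds). The fingers move at their own pace and stop on an object; "grip_force" is the grip in N (left out, the last holds). Time passes only in rows, so rows that repeat a pose let the fingers close. It gives the time, the measured TCP pose, the force, the opening and the grip force at its end, in the units of the state.
- robot.get_state(): the state, without advancing time (a new reading comes with each control period).
- viewer.read_camera(name): name is "scene" or "top" or "wrist"; returns the picture (400x640x3 uint8, red, green, blue); there is no depth.
- viewer.calibration(name): a dict with "fx", "fy", "cx", "cy" (pixels), "eye" and "orientation" of the camera in the world; the wrist camera has in their place "T_tool_cam" (4x4, takes a point from camera to tool coordinates, whose origin is the TCP and whose axes are the flange's). Camera axes: x right, y up, looking along -z (the intrinsics and any distortion apply to the point x, -y, -z); pixel columns grow to the right and rows downward; lengths in m; the calibration is good to about 2 mm. A picture is of the moment at which its call begins: read the wrist's pose just before it. calibration takes no time and is no camera call.
- robot.job_done(): hands the job in; it is judged then, once.
The state is a dict: "t": time; "joint_pos": joint angles; "dq": joint speeds; "effort": joint torques, N m; "tool_pos": TCP position; "tool_rot": TCP orientation; "contact_force": force on the tool from outside, world axes, zero at the start; "moment": the same for the moment, N m; "opening": opening from 0.0 (shut) to 1.0 (fully open); "grip_force": force on a finger pad.
Only numpy, scipy, OpenCV 4.12 (cv2) and the standard library are available. Lean on these libraries where they do the work, as an engineer would, in place of code of your own. Each camera call takes 0.05 s, during which the arm holds its last target. There are 200 camera calls.

## Working session

There is one attempt and no reset: what is moved stays moved. The work goes in short steps, Python scripts to look and compute and a tool call to move; the robot and the scene stay as the last step left them, time stands still between calls to the robot, and variables do not carry over. Pictures are saved under pics/ and viewed, at most 10 in all, crops included, and the job is handed in when it is done.

Besides the shell and the picture viewer there is one more tool, called after "Emit:" by a JSON object that holds its "name" and its "arguments". jog_arm: Moves the arm, as the interface text tells. Its arguments: {"type":"object","properties":{"motion":{"type":"array"},"grip":{"type":"number"},"grip_force":{"type":"number"}},"required":["motion"]}

```bash
mkdir -p pics; ls; python3 - <<'E'
from plant import robot, viewer
import cv2
s=robot.get_state(); print({k:s[k] for k in('t','tool_pos','tool_rot','contact_force','opening')})
for n in('scene','top'):
    cv2.imwrite(f'pics/{n}0.png',viewer.read_camera(n)[:,:,::-1]); print(viewer.calibration(n))
print(viewer.calibration('wrist'))
E
```

```text
pics
{'t': 0.0, 'tool_pos': array([0.24548891, 0.62807011, 0.22991077]), 'tool_rot': array([-4.02517056e-04,  1.85324193e-01,  9.82676695e-01, -1.13744075e-03]), 'contact_force': array([ 0.43010066, -0.0127093 ,  0.02291756]), 'opening': 0.9994157186287107}
{'fx': 422.03818218373425, 'fy': 422.03818218373425, 'cx': 311.94063961023403, 'cy': 193.95226597272415, 'eye': array([1.02452797, 0.57274297, 0.60270969]), 'orientation': array([0.270078  , 0.14300989, 0.46674348, 0.82991359])}
{'fx': 417.6989048851476, 'fy': 417.6989048851476, 'cx': 311.202646879607, 'cy': 197.05321673962362, 'eye': array([ 0.46164422, -0.07504951,  0.95742928]), 'orientation': array([ 0.7083573 ,  0.0321661 , -0.05315627, -0.70311427])}
{'fx': 329.82563441890017, 'fy': 329.82563441890017, 'cx': 315.8273545596621, 'cy': 203.91649473543373, 'T_tool_cam': array([[ 4.74784198e-04,  9.50724091e-01,  3.10037863e-01,
         7.92806698e-02],
       [ 9.99999644e-01, -6.67526886e-04,  5.15581746e-04,
        -1.55423994e-04],
       [ 6.97134596e-04,  3.10037508e-01, -9.50724070e-01,
        -1.41582393e-01],
       [ 0.00000000e+00,  0.00000000e+00,  0.00000000e+00,
         1.00000000e+00]])}
```

View pics/scene0.png

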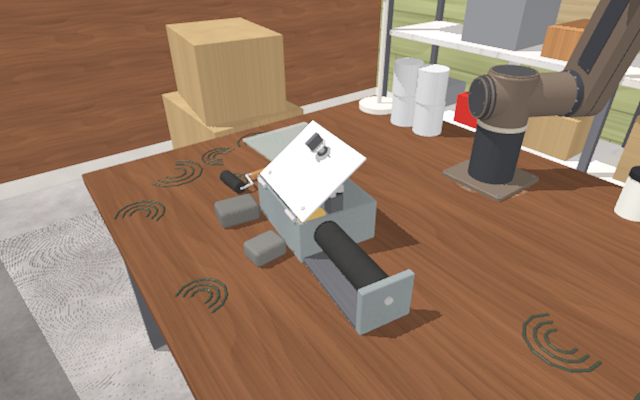

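View pics/top0.png

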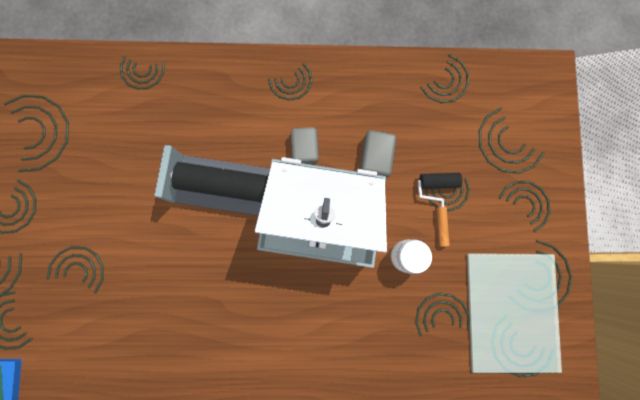

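The scene view shows the cover half open, hinged on the far side, with the stud near its free edge at about (317,147). In the top view the cover spans (258–387, 160–250) and the stud is at (325,212). I'll zoom in to pick corners.

```bash
python3 - <<'E'
import cv2,numpy as np
a=cv2.imread('pics/top0.png')[140:280,140:400]; b=cv2.imread('pics/scene0.png')[110:340,240:430]
cv2.imwrite('pics/c1.png',cv2.resize(a,None,fx=3,fy=3,interpolation=cv2.INTER_CUBIC))
cv2.imwrite('pics/c2.png',cv2.resize(b[:140],None,fx=4,fy=4,interpolation=cv2.INTER_CUBIC))
E
```

```text
(no output)
```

View pics/c1.png

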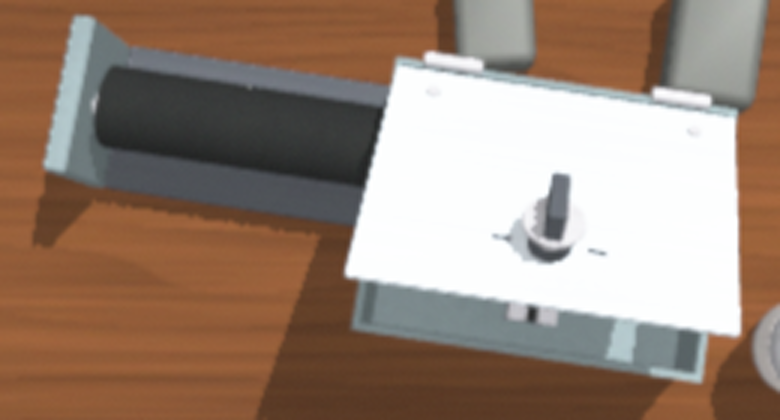

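View pics/c2.png

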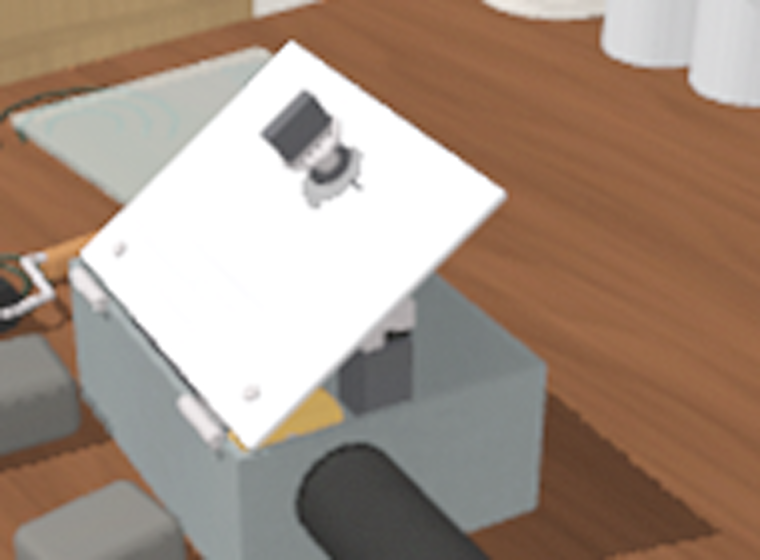

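The top crop shows the cover's free corners at (346,277) and (739,334) and the near rim corners at (354,328) and (700,381). The scene crop shows cover corners at (292,41), (505,195), (80,255) and (250,447), and a case rim corner at (545,368). The wing lies along the cover's x.

```bash
cat > h.py <<'E'
import numpy as np
from scipy.spatial.transform import Rotation as R
from scipy.optimize import least_squares
from plant import robot, viewer
def q(o): return R.from_quat(np.r_[o[1:],o[0]])
def proj(c,P):
    p=(np.atleast_2d(P)-c['eye'])@q(c['orientation']).as_matrix()
    return np.c_[c['cx']+c['fx']*p[:,0]/-p[:,2], c['cy']-c['fy']*p[:,1]/-p[:,2]]
def cov(a,s,y,h=.005): # s from hinge, h above underside
    return np.array([.085-s*np.cos(a)+h*np.sin(a),y,.1+s*np.sin(a)+h*np.cos(a)])
def world(P,x): return R.from_euler('z',x[2]).apply(P)+[x[0],x[1],0]
E
python3 - <<'E'
from h import *
T=viewer.calibration('top');S=viewer.calibration('scene')
t=lambda u,v:np.array([u/3+140-.33,v/3+140-.33]); s=lambda u,v:np.array([u/4+240-.4,v/4+110-.4])
def model(x):
    a=x[3]
    return [(T,cov(a,.185,.118),t(346,277)),(T,cov(a,.185,-.118),t(739,334)),
 (T,np.array([-.095,.12,.1]),t(354,328)),(T,np.array([-.095,-.12,.1]),t(700,381)),
 (S,cov(a,.185,-.118),s(292,41)),(S,cov(a,.185,.118),s(505,195)),(S,cov(a,0,-.118),s(80,255)),(S,cov(a,0,.118),s(250,447)),
 (S,np.array([-.095,.12,.1]),s(545,368)),
 (T,cov(a,.14,0,.053)+.018*np.array([np.cos(a),0,-np.sin(a)]),t(562,176))]
def f(x): return np.concatenate([(proj(c,world(P,x))[0]-m) for c,P,m in model(x)])
r=least_squares(f,[.45,-.08,-.1,.6],loss='soft_l1'); x=r.x
print(x.round(4),f(x).reshape(-1,2).round(1).tolist()); np.save('x.npy',x)
st=robot.get_state()
A=q(st['tool_rot']).as_matrix(); print('tool axes',A.round(3).tolist())
for n,P in dict(edge=cov(x[3],.185,0),stud=cov(x[3],.14,0,.041),studshut=cov(0,.14,0,.041),edgeshut=cov(0,.185,0)).items():
    w=world(P,x); print(n,w.round(4),np.hypot(*w[:2]).round(3))
E
```

```text
[ 0.5344 -0.1224 -0.1397  0.6193] [[-0.4, 0.1], [-0.2, 0.4], [-0.9, 0.7], [0.5, 0.2], [-0.3, 0.6], [-0.1, -0.4], [-0.8, -0.5], [-0.8, 0.0], [-0.0, -1.3], [-0.4, -0.4]]
tool axes [[-0.931, 0.364, -0.001], [0.364, 0.931, -0.002], [0.0, -0.002, -1.0]]
edge [ 0.4723 -0.1136  0.2115] 0.486
stud [ 0.5293 -0.1217  0.2146] 0.543
studshut [ 0.48   -0.1147  0.141 ] 0.493
edgeshut [ 0.4354 -0.1085  0.105 ] 0.449
```

```bash
cat >> h.py <<'E'
def go(w,yaw_y=None,verbose=True):
    st=robot.get_state(); A=q(st['tool_rot']); d=A.inv().apply(np.array(w)-st['tool_pos'])*1000
    M=A.as_matrix(); yy=np.degrees(np.arctan2(M[1,1],M[0,1]))
    print('mm',d.round(1),'tool y at',yy.round(2),'roll',None if yaw_y is None else round(yy-yaw_y,2),'pos',st['tool_pos'].round(4),'F',st['contact_force'].round(2),'op',st['opening'].round(3),'t',round(st['t'],2))
E
python3 - <<'E'
from h import *
x=np.load('x.npy'); Y=90+np.degrees(x[2])
go([.43,.25,.28],Y)
p=world(cov(x[3],.165,.06),x); print(p); go(p+[0,0,.03],Y)
for a in(.62,.45,.3,.15,0): print(a,world(cov(a,.163,.06),x).round(4))
E
```

```text
Traceback (most recent call last):
  File "h.py", line 15, in go
    print('mm',d.round(1),'tool y at',yy.round(2),'roll',None if yaw_y is None else round(yy-yaw_y,2),'pos',st['tool_pos'].round(4),'F',st['contact_force'].round(2),'op',st['opening'].round(3),'t',round(st['t'],2))
                                                                                                                                                                          ^^^^^^^^^^^^^^^^^^^
AttributeError: 'float' object has no attribute 'round'
```

```bash
sed -i "s/st\['opening'\].round(3)/round(st['opening'],3)/" h.py
python3 - <<'E'
from h import *
x=np.load('x.npy'); Y=90+np.degrees(x[2])
go([.43,.25,.28],Y)
p=world(cov(x[3],.165,.06),x); print(p); go(p+[0,0,.03],Y)
for a in(.62,.45,.3,.15,0): print(a,world(cov(a,.163,.06),x).round(4))
E
```

```text
mm [-309.5 -285.1  -49.4] tool y at 68.64 roll -13.36 pos [0.2455 0.6281 0.2301] F [0.21 0.26 0.24] op 0.998 t 0.1
[ 0.49678894 -0.05649526  0.19984336]
mm [-483.4 -546.1    1.2] tool y at 68.64 roll -13.36 pos [0.2455 0.6281 0.2301] F [0.21 0.26 0.24] op 0.998 t 0.1
0.62 [ 0.4985 -0.0567  0.1988]
0.45 [ 0.4838 -0.0547  0.1754]
0.3 [ 0.4742 -0.0533  0.1529]
0.15 [ 0.4681 -0.0525  0.1293]
0 [ 0.4656 -0.0521  0.105 ]
```

Emit:
{"name": "jog_arm", "arguments": {"motion": [[[-310,-285,-50],-13.4],[[-310,-285,-50],-13.4],[[-310,-285,-50],-13.4],[[-310,-285,-50],-13.4],[[-310,-285,-50],-13.4],[[-310,-285,-50],-13.4],[[-310,-285,-50],-13.4],[[-310,-285,-50],-13.4],[[-310,-285,-50],-13.4],[[-483,-546,-50],-13.4],[[-483,-546,-50],-13.4],[[-483,-546,-50],-13.4],[[-483,-546,-50],-13.4],[[-483,-546,-50],-13.4],[[-483,-546,-50],-13.4],[[-483,-546,-50],-13.4],[[-483,-546,-50],-13.4],[[-483,-546,-50],-13.4],[[-483,-546,-50],-13.4]], "grip": 0}}

```text
t: 1.68
tool_pos: [0.4973, -0.0603, 0.2808]
tool_rot: [-0.0, 0.072, 0.997, -0.001]
contact_force: [-0.1, 0.5, 0.5]
opening: -0.002
grip_force: 0.0
```

```bash
python3 - <<'E'
from h import *
x=np.load('x.npy'); Y=90+np.degrees(x[2])
p=world(cov(x[3],.165,.06),x); go(p+[0,0,.01],Y)
for a in(.62,.45,.3,.15,0): go(world(cov(a,.163,.06),x),Y)
print(robot.get_state()['joint_pos'])
E
```

```text
mm [ 1.   3.8 71. ] tool y at 81.71 roll -0.29 pos [ 0.4973 -0.0603  0.2808] F [-0.07  0.55  0.5 ] op -0.002 t 1.68
mm [-0.7  3.8 82. ] tool y at 81.71 roll -0.29 pos [ 0.4973 -0.0603  0.2808] F [-0.07  0.55  0.5 ] op -0.002 t 1.68
mm [ 14.2   3.8 105.4] tool y at 81.71 roll -0.29 pos [ 0.4973 -0.0603  0.2808] F [-0.07  0.55  0.5 ] op -0.002 t 1.68
mm [ 23.8   3.8 127.9] tool y at 81.71 roll -0.29 pos [ 0.4973 -0.0603  0.2808] F [-0.07  0.55  0.5 ] op -0.002 t 1.68
mm [ 30.    3.8 151.5] tool y at 81.71 roll -0.29 pos [ 0.4973 -0.0603  0.2808] F [-0.07  0.55  0.5 ] op -0.002 t 1.68
mm [ 32.5   3.8 175.8] tool y at 81.71 roll -0.29 pos [ 0.4973 -0.0603  0.2808] F [-0.07  0.55  0.5 ] op -0.002 t 1.68
[-3.22591137e-01 -1.41441568e-01  1.93892965e+00 -1.71701988e-03
  1.34414866e+00 -1.74832519e+00]
```

Emit:
{"name": "jog_arm", "arguments": {"motion": [[[0,4,35],0],[[0,4,68],0],[[0,4,76],0],[[3,4,84],0],[[7,4,91],0],[[10,4,98],0],[[14,4,105],0],[[17,4,112],0],[[20,4,119],0],[[23,4,126],0],[[25,4,133],0],[[27,4,140],0],[[29,4,147],0],[[31,4,153],0],[[32,4,158],0],[[32,4,163],0],[[32,4,167],0],[[32,4,170],0],[[32,4,172],0],[[32,4,172],0]]}}

```text
t: 3.35
tool_pos: [0.4654, -0.0473, 0.1088]
tool_rot: [-0.0, 0.069, 0.998, 0.0]
contact_force: [0.3, -0.4, -0.9]
opening: -0.001
grip_force: 0.0
```

Emit:
{"name": "jog_arm", "arguments": {"motion": [[[0,0,1],0],[[0,0,2],0],[[0,0,2],0]]}}

```text
t: 3.6
tool_pos: [0.4658, -0.0474, 0.1074]
tool_rot: [0.0, 0.069, 0.998, -0.0]
contact_force: [-0.9, -0.2, 0.3]
opening: 0.002
grip_force: 0.0
```

Emit:
{"name": "jog_arm", "arguments": {"motion": [[[0,0,1],0],[[0,0,2],0],[[0,0,2],0]]}}

```text
t: 3.85
tool_pos: [0.4658, -0.0474, 0.1053]
tool_rot: [0.0, 0.069, 0.998, -0.0]
contact_force: [1.0, 0.9, -0.3]
opening: 0.002
grip_force: 0.0
```

```bash
python3 - <<'E'
from h import *
import cv2
a=viewer.read_camera('scene')[110:260,240:430,::-1]
cv2.imwrite('pics/s1.png',cv2.resize(a,None,fx=3.5,fy=3.5,interpolation=cv2.INTER_CUBIC))
go([0,0,0])
E
```

```text
mm [467.8 -17.5 105.1] tool y at 82.04 roll None pos [ 0.4657 -0.0474  0.1053] F [-0.25 -0.48 -0.7 ] op -0.0 t 3.9
```

View pics/s1.png

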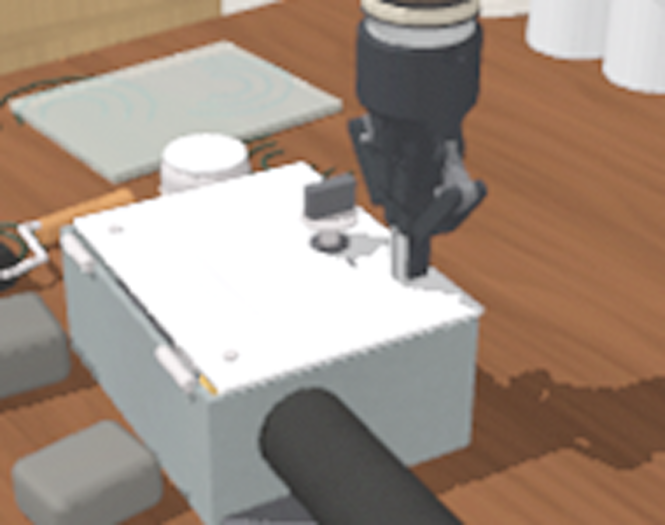

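The cover is down, with the fingertips on it at about (410,270) and the stud standing at (330,200). I'll press until I feel the case.

Emit:
{"name": "jog_arm", "arguments": {"motion": [[[0,0,1],0],[[0,0,1],0],[[0,0,1],0]]}}

```text
t: 4.15
tool_pos: [0.4658, -0.0474, 0.105]
tool_rot: [-0.0, 0.069, 0.998, -0.0]
contact_force: [-2.4, 0.7, 6.1]
opening: 0.001
grip_force: 2.7
```

Emit:
{"name": "jog_arm", "arguments": {"motion": [[[0,0,1],0],[[0,0,1],0],[[0,0,1],0]]}}

```text
t: 4.4
tool_pos: [0.4658, -0.0474, 0.1049]
tool_rot: [-0.0, 0.069, 0.998, -0.0]
contact_force: [-4.8, 2.1, 10.5]
opening: 0.005
grip_force: 5.3
```

Emit:
{"name": "jog_arm", "arguments": {"motion": [[[0,0,-35],0],[[0,0,-70],0],[[0,0,-87],0],[[-23,-30,-87],0],[[-23,-65,-87],0],[[-23,-65,-87],0],[[-23,-65,-87],0],[[-23,-65,-87],0]], "grip": 0.45}}

```text
t: 5.07
tool_pos: [0.479, -0.1146, 0.1896]
tool_rot: [-0.001, 0.07, 0.998, 0.0]
contact_force: [-0.3, 0.1, 0.7]
opening: 0.445
grip_force: 0.0
```

```bash
python3 - <<'E'
from h import *
import cv2
x=np.load('x.npy'); st=robot.get_state(); c=viewer.calibration('wrist')
cv2.imwrite('pics/w1.png',viewer.read_camera('wrist')[:,:,::-1]); cv2.imwrite('pics/t1.png',cv2.resize(viewer.read_camera('top')[170:270,260:400,::-1],None,fx=5,fy=5,interpolation=cv2.INTER_CUBIC))
A=q(st['tool_rot']);Tm=c['T_tool_cam']
cw=dict(c,eye=A.apply(Tm[:3,3])+st['tool_pos']); M=A.as_matrix()@Tm[:3,:3]; u=R.from_matrix(M).as_quat(); cw['orientation']=np.r_[u[3],u[:3]]
np.save('cw.npy',cw,allow_pickle=True)
for n,P in dict(c=(0,0,0),top1=(.018,.006,.012),top2=(.018,-.006,.012),top3=(-.018,.006,.012),top4=(-.018,-.006,.012)).items():
    print(n,proj(cw,world(cov(0,.14,0,.041)+np.array(P),x)).round(1))
go(world(cov(0,.14,0,.041),x),90+np.degrees(x[2]))
E
```

```text
c [[316.3 232. ]]
top1 [[326.2 267.2]]
top2 [[306.4 267.2]]
top3 [[326.8 211.1]]
top4 [[305.8 211.1]]
mm [-1.1 -0.6 48.7] tool y at 82.09 roll 0.09 pos [ 0.4791 -0.114   0.1897] F [ 0.52 -0.25 -0.76] op 0.453 t 5.17
```

View pics/w1.png

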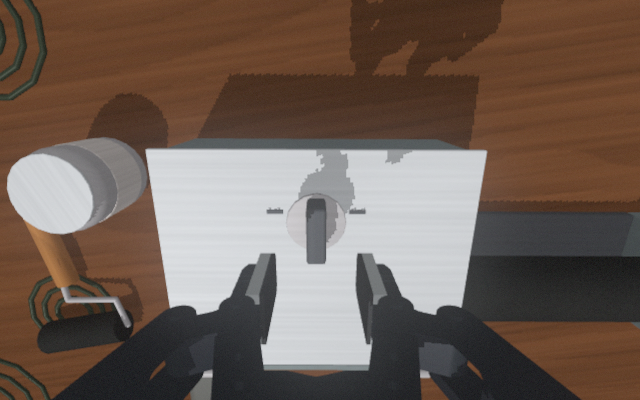

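The wrist view shows the cover shut and the wing at columns 306–327, rows 198–264, between the fingers. That is within a few pixels of the prediction. I'll check the far edge numerically.

```bash
python3 - <<'E'
import cv2
g=cv2.imread('pics/w1.png',0)
print(g[190:275,312].tolist()); print(g[190:275,320].tolist()); print(g[240,298:335].tolist()); print(g[255,298:335].tolist())
E
```

```text
[155, 153, 152, 132, 117, 143, 144, 134, 108, 76, 77, 76, 78, 75, 75, 74, 76, 76, 77, 79, 82, 82, 83, 83, 101, 111, 112, 111, 109, 112, 110, 110, 107, 109, 109, 110, 110, 108, 110, 109, 108, 108, 111, 111, 108, 110, 109, 111, 111, 111, 110, 109, 110, 109, 110, 110, 111, 109, 110, 110, 108, 111, 110, 110, 110, 108, 110, 107, 109, 110, 109, 110, 111, 125, 188, 210, 212, 213, 215, 216, 215, 212, 211, 211, 213]
[154, 151, 151, 127, 113, 133, 137, 135, 107, 74, 72, 75, 77, 76, 76, 75, 74, 74, 77, 82, 89, 96, 105, 105, 105, 106, 105, 106, 105, 107, 104, 107, 106, 108, 107, 106, 108, 105, 105, 108, 107, 105, 105, 105, 107, 106, 105, 104, 106, 105, 106, 108, 105, 107, 106, 106, 105, 105, 106, 102, 106, 104, 104, 106, 105, 104, 107, 105, 104, 107, 104, 104, 105, 123, 186, 210, 211, 213, 215, 215, 215, 213, 210, 210, 213]
[197, 197, 196, 196, 196, 195, 195, 193, 147, 101, 105, 107, 109, 110, 110, 110, 110, 106, 104, 105, 108, 103, 106, 104, 108, 101, 96, 85, 122, 136, 174, 187, 185, 185, 185, 185, 185]
[215, 214, 215, 216, 216, 215, 215, 215, 171, 112, 105, 108, 109, 108, 108, 108, 110, 107, 105, 106, 106, 105, 104, 108, 109, 102, 95, 89, 194, 214, 215, 214, 214, 214, 214, 213, 215]
```

Emit:
{"name": "jog_arm", "arguments": {"motion": [[[-0.6,-0.5,30],0],[[-0.6,-0.5,50],0],[[-0.6,-0.5,58],0],[[-0.6,-0.5,58],0],[[-0.6,-0.5,58],0]]}}

```text
t: 5.58
tool_pos: [0.48, -0.1149, 0.1324]
tool_rot: [-0.0, 0.069, 0.998, 0.0]
contact_force: [0.0, 0.3, 0.2]
opening: 0.45
grip_force: 0.0
```

Emit:
{"name": "jog_arm", "arguments": {"motion": [[[0,0,0],0],[[0,0,0],0],[[0,0,0],0],[[0,0,0],0],[[0,0,0],0],[[0,0,0],0]], "grip": 0, "grip_force": 40}}

```text
t: 6.08
tool_pos: [0.481, -0.1152, 0.1334]
tool_rot: [0.002, 0.07, 0.998, 0.0]
contact_force: [3.3, 2.7, 3.4]
opening: 0.13
grip_force: 44.4
```

Emit:
{"name": "jog_arm", "arguments": {"motion": [[[0,0,1],0],[[0,0,2],0],[[0,0,3],0],[[0,0,3],0],[[0,0,3],0]]}}

```text
t: 6.5
tool_pos: [0.481, -0.1152, 0.1301]
tool_rot: [0.001, 0.07, 0.998, 0.0]
contact_force: [2.6, 4.8, 3.3]
opening: 0.128
grip_force: 44.4
```

Emit:
{"name": "jog_arm", "arguments": {"motion": [[[0,0,1],0],[[0,0,1.5],0],[[0,0,1.5],0],[[0,0,1.5],0]]}}

```text
t: 6.83
tool_pos: [0.481, -0.1152, 0.1287]
tool_rot: [0.001, 0.07, 0.998, 0.0]
contact_force: [2.4, 4.6, 4.0]
opening: 0.13
grip_force: 44.4
```

Emit:
{"name": "jog_arm", "arguments": {"motion": [[[0,0,0.5],0],[[0,0,1],0],[[0,0,1],0]]}}

```text
t: 7.08
tool_pos: [0.481, -0.1152, 0.1276]
tool_rot: [0.001, 0.07, 0.998, 0.0]
contact_force: [3.2, 5.5, 3.7]
opening: 0.133
grip_force: 44.4
```

Emit:
{"name": "jog_arm", "arguments": {"motion": [[[0,0,0.5],0],[[0,0,1],0],[[0,0,1],0]]}}

```text
t: 7.33
tool_pos: [0.481, -0.1152, 0.1267]
tool_rot: [0.001, 0.07, 0.998, 0.0]
contact_force: [2.8, 5.0, 3.5]
opening: 0.134
grip_force: 44.4
```

Emit:
{"name": "jog_arm", "arguments": {"motion": [[[0,0,0.4],0],[[0,0,0.7],0],[[0,0,0.7],0]]}}

```text
t: 7.58
tool_pos: [0.481, -0.1152, 0.126]
tool_rot: [0.001, 0.07, 0.998, 0.0]
contact_force: [2.4, 4.1, 3.6]
opening: 0.126
grip_force: 44.5
```

Emit:
{"name": "jog_arm", "arguments": {"motion": [[[0,0,0.4],0],[[0,0,0.7],0],[[0,0,0.7],0]]}}

```text
t: 7.83
tool_pos: [0.481, -0.1152, 0.1256]
tool_rot: [0.001, 0.07, 0.998, 0.0]
contact_force: [2.0, 5.2, 5.1]
opening: 0.128
grip_force: 44.7
```

Emit:
{"name": "jog_arm", "arguments": {"motion": [[[0,0,0.4],0],[[0,0,0.7],0],[[0,0,0.7],0]]}}

```text
t: 8.08
tool_pos: [0.4811, -0.1152, 0.1254]
tool_rot: [0.001, 0.07, 0.998, 0.0]
contact_force: [0.6, 5.8, 7.8]
opening: 0.12
grip_force: 45.0
```

The stop is felt: the force rose from 3.6 to 7.8 N at z≈0.1255. I'll back off slightly, relieve the side load and start turning.

Emit:
{"name": "jog_arm", "arguments": {"motion": [[[0,0.5,-0.3],0],[[0,0.9,-0.3],0],[[0,0.9,-0.3],0]]}}

```text
t: 8.33
tool_pos: [0.4811, -0.1151, 0.1255]
tool_rot: [0.001, 0.069, 0.998, -0.001]
contact_force: [1.0, 2.8, 6.2]
opening: 0.126
grip_force: 44.8
```

Emit:
{"name": "jog_arm", "arguments": {"motion": [[[0,0,0],3],[[0,0,0],7],[[0,0,0],11],[[0,0,0],15],[[0,0,0],15],[[0,0,0],15]]}}

```text
t: 8.83
tool_pos: [0.4809, -0.1156, 0.1255]
tool_rot: [0.001, 0.199, 0.98, -0.001]
contact_force: [0.3, 1.0, 6.3]
opening: 0.128
grip_force: 44.8
```

Emit:
{"name": "jog_arm", "arguments": {"motion": [[[0,0,0],5],[[0,0,0],10],[[0,0,0],15],[[0,0,0],20],[[0,0,0],25],[[0,0,0],30],[[0,0,0],30],[[0,0,0],30]]}}

```text
t: 9.5
tool_pos: [0.4803, -0.1164, 0.1255]
tool_rot: [0.001, 0.446, 0.895, -0.002]
contact_force: [-2.2, -0.1, 6.8]
opening: 0.127
grip_force: 44.9
```

```bash
python3 - <<'E'
from h import *
go([0,0,0]); print(robot.get_state()['moment'],robot.get_state()['joint_pos'])
E
```

```text
mm [ 382.8 -312.7  125. ] tool y at 37.08 roll None pos [ 0.4803 -0.1164  0.1255] F [-2.24 -0.07  6.83] op 0.127 t 9.5
[-0.18580696  0.40753028 -0.03253548] [-4.41441468e-01  1.89722365e-03  2.10163855e+00 -4.19839004e-03
  1.03632821e+00 -1.08647897e+00]
```

Emit:
{"name": "jog_arm", "arguments": {"motion": [[[0,0,0],5],[[0,0,0],10],[[0,0,0],15],[[0,0,0],20],[[0,0,0],25],[[0,0,0],30],[[0,0,0],30]]}}

```text
t: 10.08
tool_pos: [0.4794, -0.1167, 0.1254]
tool_rot: [0.0, 0.663, 0.749, -0.003]
contact_force: [-5.6, -2.5, 8.5]
opening: 0.126
grip_force: 45.1
```

Emit:
{"name": "jog_arm", "arguments": {"motion": [[[0,0,0],4],[[0,0,0],8],[[0,0,0],12],[[0,0,0],16],[[0,0,0],16],[[0,0,0],16]]}}

```text
t: 10.58
tool_pos: [0.4788, -0.1167, 0.1253]
tool_rot: [0.0, 0.76, 0.65, -0.003]
contact_force: [-7.2, -2.5, 9.0]
opening: 0.131
grip_force: 45.2
```

```bash
python3 - <<'E'
from h import *
go([0,0,0]); print(robot.get_state()['moment'])
E
```

```text
mm [  42.  -490.6  127. ] tool y at -8.88 roll None pos [ 0.4788 -0.1167  0.1253] F [-7.17 -2.52  9.03] op 0.131 t 10.58
[-0.39719159  1.20264212 -0.04439648]
```

Emit:
{"name": "jog_arm", "arguments": {"motion": [[[0,-0.6,-0.3],0],[[0,-1.2,-0.8],0],[[0,-1.2,-1.5],0],[[0,-1.2,-2.5],0],[[0,-1.2,-3],0],[[0,-1.2,-3],0]]}}

```text
t: 11.08
tool_pos: [0.4786, -0.1165, 0.1276]
tool_rot: [0.002, 0.76, 0.65, -0.002]
contact_force: [-2.0, -6.2, 4.1]
opening: 0.125
grip_force: 44.4
```

Emit:
{"name": "jog_arm", "arguments": {"motion": [[[0,0,0],0],[[0,0,0],0],[[0,0,0],0],[[0,0,0],0],[[0,0,0],0]], "grip": 0.4}}

```text
t: 11.5
tool_pos: [0.4786, -0.1141, 0.1266]
tool_rot: [-0.0, 0.76, 0.65, -0.0]
contact_force: [-0.2, -0.3, 0.5]
opening: 0.405
grip_force: 0.0
```

Emit:
{"name": "jog_arm", "arguments": {"motion": [[[0,0,-15],0],[[0,0,-35],0],[[0,0,-70],0],[[0,0,-70],0],[[0,0,-70],0]]}}

```text
t: 11.92
tool_pos: [0.4804, -0.115, 0.1996]
tool_rot: [0.003, 0.76, 0.65, 0.001]
contact_force: [-1.2, 0.2, -0.4]
opening: 0.401
grip_force: 0.0
```

```bash
python3 - <<'E'
from h import *
import cv2
go([0,0,0])
a=viewer.read_camera('wrist')[:,:,::-1]; b=cv2.resize(viewer.read_camera('scene')[110:260,240:430,::-1],(507,400),interpolation=cv2.INTER_CUBIC)
cv2.imwrite('pics/f.png',cv2.resize(np.hstack([a[:,160:480],b]),None,fx=.95,fy=.95))
E
```

```text
mm [  39.1 -493.5  196.9] tool y at -8.95 roll None pos [ 0.4804 -0.115   0.1996] F [-1.22  0.17 -0.4 ] op 0.401 t 11.92
```

View pics/f.png

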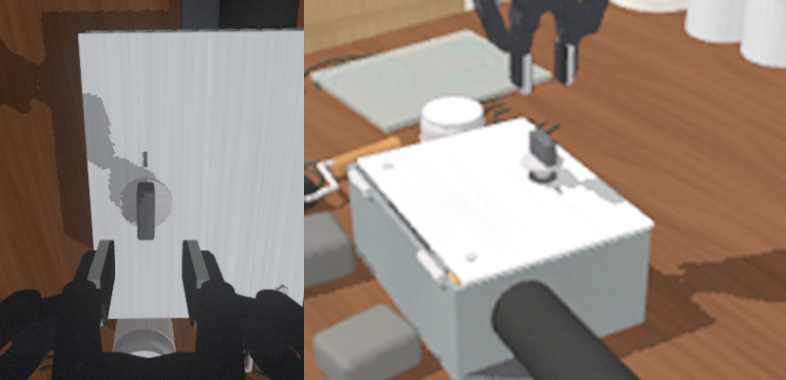

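The wrist view shows the wing at (146,210) aligned with the turned gripper. The scene view shows the cover shut and the wing across it at (543,145). Next I'll check the wing's depth and angle by fitting dark pixels.

```bash
python3 - <<'E'
from h import *
import cv2
x=np.load('x.npy'); st=robot.get_state(); c=viewer.calibration('wrist')
im=viewer.read_camera('wrist'); g=cv2.cvtColor(im,cv2.COLOR_RGB2GRAY)
A=q(st['tool_rot']);Tm=c['T_tool_cam']; u=R.from_matrix(A.as_matrix()@Tm[:3,:3]).as_quat()
cw=dict(c,eye=A.apply(Tm[:3,3])+st['tool_pos'],orientation=np.r_[u[3],u[:3]])
for r in (212,220,228,236,244,250): d=np.where(g[r,285:345]<125)[0]+285; print(r,d.min(),d.max(),end=' | ')
d=np.where(g[170:270,313]<125)[0]+170; print('rows',d.min(),d.max())
S=viewer.calibration('scene'); gs=cv2.cvtColor(viewer.read_camera('scene'),cv2.COLOR_RGB2GRAY)
w=gs[155:190,310:350]<110; yy,xx=np.where(w); print('scene dark rows',yy.min()+155,yy.max()+155,'cols',xx.min()+310,xx.max()+310)
for p in(0,.004,.008,.012):
    P=np.array([[a,b,.012-p] for a in(-.006,.006) for b in(-.018,.018)])+cov(0,.14,0,.041)
    W=np.array([world(k,x) for k in P]); s=proj(S,W); t=proj(cw,W)
    print(p,'scene',s.round(1).tolist(),'wrist',t.round(1).tolist())
E
```

```text
212 290 326 | 220 291 326 | 228 292 325 | 236 300 325 | 244 308 325 | 250 308 325 | rows 190 255
scene dark rows 155 181 cols 311 349
0 scene [[331.6, 157.7], [339.4, 163.8], [327.2, 158.8], [334.9, 165.0]] wrist [[308.9, 260.6], [307.5, 206.0], [328.1, 260.4], [327.8, 205.7]]
0.004 scene [[331.6, 159.2], [339.4, 165.4], [327.2, 160.3], [334.9, 166.6]] wrist [[309.0, 257.7], [307.7, 203.9], [327.9, 257.4], [327.6, 203.6]]
0.008 scene [[331.6, 160.7], [339.4, 166.9], [327.2, 161.8], [334.9, 168.1]] wrist [[309.2, 254.8], [307.9, 201.9], [327.7, 254.5], [327.4, 201.6]]
0.012 scene [[331.6, 162.2], [339.3, 168.5], [327.2, 163.4], [334.8, 169.7]] wrist [[309.3, 252.0], [308.0, 199.9], [327.5, 251.8], [327.2, 199.7]]
```

```bash
python3 -c "
from plant import robot
print(robot.job_done())"
```

```text
the job is handed in; nothing more can be done
None
```

I shut the cover, pushed the stud in to its soft stop (about 9 N peak push), turned it about 90° clockwise, let go and handed the job in; the last pictures show the wing turned and about 3–4 mm in, but no verdict came back.

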